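# Key the sieve disc into the tea sifter

### The job

On the tea sifter, push the green-rimmed sieve disc round with a fingertip against its orange stud until the notch in its rim meets the red pin, then press it gently down at its black centre boss until it sits fully home, level and flush with the drum's rim, and leave it there. Only touch the disc, do not grip it or lift it off, and leave the other things on the table alone.

Things in the scene. Friction and masses are not known exactly. Their poses are not given: they have to be found in the camera images.
- sifter_base: White round tea-sifter drum, fixed, 184 mm across; aluminium rim (153 mm inside) with its top 64 mm above the table, ring ledge inside at 58 mm where the disc sits when home. Origin on the axis at table level; z up, +x to the pin and to an 8 mm wide red mark on the rim. Grey motor pod 70 mm wide, 53 mm high with its knob, on the -x side out to 132 mm from the axis.
- carrier (a joint): Steel plate 92 mm across in the middle of the drum, holding the disc up; it slides down: 0 m = raised (disc 10 mm above the ledge), 0.010 = disc home. Not sprung: stiff friction, yields to about 4 to 7 N of push on the disc and stays where pushed. A 14 mm high centring stub on it enters the disc's bore.
- pin (a point): Tip of the drum's red pin: 7 mm diameter, 64 mm from the axis on the drum's +x side, rising 8 mm from the ledge with a tapered top, tip 66 mm above the table. A disc not aligned hides it (2 mm below the disc's underside); the red mark on the rim shows its angle.
- sieve_disc: Loose disc, 146 mm across, 6 mm thick, 0.2 to 0.42 kg: perforated steel middle, green rim with one notch. Origin on its axis at its underside, z up, +x to the notch, as is a yellow stripe. Underside 68 mm above the table at first, 58 mm when home (top then flush with the rim). Turns freely both ways with light friction, 1 mm play. Goes home only within about 3 degrees. Pinching it, or pressing over 80 N, spoils it.
- notch (a point): Middle of the notch at the disc's underside, 64 mm from the disc's axis on its +x side. The notch is open at the rim and flares outwards: 8 mm wide at its inner end (52 mm from the axis), about 14 mm wide at this radius, 19 mm at the rim.
- stud_top (a point): Top of the orange upright finger stud on the disc: 14 mm diameter, 20 mm tall above the disc's flat top, 44 mm from the disc's axis on its -x side (straight across from the notch). Push it sideways near its foot or middle to turn the disc.
- boss_top (a point): Top centre of the black press boss in the middle of the disc: 32 mm diameter, 14 mm above the disc's flat top, on the axis; 88 mm above the table at the start, 78 mm when the disc is home. Press straight down here.
- tasting_cup: White ceramic tasting cup, 70 mm across the mouth, 55 mm high, loose beside the sifter; origin at the centre of its underside. Bystander.
- brush: Small brush with a wooden handle lying on the table near the sifter, under 30 mm high, along its x axis, handle to -x; loose. Bystander.
- tea_tin: Green tea jar with a steel cap, 60 mm across, 70 mm high, loose beside the sifter; origin at the centre of its underside. Bystander.
- tea_scoop: Wooden tea scoop, bowl 70 x 45 x 24 mm with a round handle 70 mm long to -x, lying on the table; origin under the middle of the bowl; loose. Bystander.
- sieve_ring: Spare aluminium ring, 100 mm across, 20 mm high, lying on the table; origin at the centre of its underside; loose. Bystander.
- sample_bowl: Blue ceramic bowl, 110 mm across, 45 mm high; origin at the centre of its underside; loose. Bystander.
There are look-alikes about, which are no part of the job. What is shaped like the sieve_disc but brown or turquoise is not meant.

How it is judged:
By the outcome, as a careful person would: the job done as asked, in the order asked, and still so for the second after the job is handed in, with the robot touching nothing.
It also fails if it takes over 51 s, if anything falls off the work surface, if the arm or the gripper's body presses on something with over 40 N, if the wrist force passes 120 N, or if a joint passes its speed limit or range.

### The arm

A 7-joint arm with a two-finger parallel gripper is mounted at the origin on the work surface. World frame = base frame: x ahead of the robot, y to its left, z up, the work surface at z = 0. Lengths are in m, angles in degrees, forces in N, time in s.
With the tool pointing down it reaches from about 0.425 to 0.875 m from the base axis. Payload 4.7 kg.
Tool frame: the origin (TCP) lies at the very end of the fingers, on their centre line; the grasp point (between the pads) lies 19 mm behind it; z points along the fingers, y is the direction in which the jaws open and shut (so a half turn about z gives the same grasp; the last joint's range is limited). The gripper opens to 87 mm and grips with 3 to 60 N. Pads are 19 mm wide; open, the fingers measure 117 mm over their backs; the gripper's body (75 mm by 190 mm) begins 51 mm behind the grasp point.
Start: joints at [-62.447, 18.392, -4.016, 83.108, 1.295, 78.541, -3.26], TCP at [0.293, 0.58, 0.223] pointing down, gripper open.
Joint ranges: [-163.93, 163.93], [-17.29, 119.83], [-79.2, 71.16], [3.27, 140.29], [-89.18, 269.18], [5.43, 117.66], [-154.24, 154.24]. Speed limits (degrees/s): [147.25, 147.25, 180, 180, 180, 180, 180].

### API

Orientations are given as [roll, pitch, yaw] about the fixed x, y, z axes, in that order (R = Rz(yaw) Ry(pitch) Rx(roll)).
In Python, from cell import sensors, imaging, ticket gives the robot as it stands.
- The arm moves only by the tool carry_out, never from a script. Its argument "plan" is a list of rows, each an object of numbers: "fingers": the closure, from -1 (fully open) to 1 (shut); "dx", "dy", "dz": the shift along the tool's x, y, z normalised to -1 to 1, where 1 is 0.03 m; "rx", "ry", "rz": the turn, a rotation vector about the tool's x, y, z normalised to -1 to 1, where 1 is 10 degrees. A call has 1 to 12 rows; each row shifts and turns the commanded pose from where the row before left it, along the tool's axes as they then stand; what a row does not reach is not made up. A row lasts 1/8 s, in which the tool goes at most 62.5 mm and 10.7 degrees, less where a joint would pass 70% of its speed; a pose out of reach is approached as far as the arm can. A call with a number of a shift or a turn outside -1 to 1 is refused whole. A call with a gripper value outside its range is refused whole. The fingers move at their own pace and stop on an object; "force" is the grip in N (left out, the last holds). Time passes only in rows, so rows that do not move let the fingers close. It gives the time, the measured TCP pose, the force and the opening at its end, in the units of the state.
- sensors.get_obs(): the state, without advancing time (a new reading comes with each control period).
- imaging.read_camera(name): name is "scene" or "top"; returns a dict with "color" (400x640x3 uint8, red, green, blue), "mtx" (3x3 intrinsics, pixels), "extrinsics" (4x4, takes a point from world to camera coordinates). Camera axes: x right, y down, z forward; pixel columns grow to the right and rows downward; lengths in m; the calibration is good to about 2 mm. A picture is of the moment at which its call begins. There is no depth.
- ticket.sign_off(): hands the job in, once; it reports no verdict.
The state is a dict: "time_s": time; "qpos": joint angles; "joint_velocities": joint speeds; "effort": joint torques, N m; "tool_pos": TCP position; "tool_rot": TCP orientation; "force": force on the tool from outside, world axes, zero at the start; "wrist_torque": the same for the moment, N m; "grip_width": finger opening in m.
Only numpy, scipy, OpenCV 4.12 (cv2) and the standard library are available. Lean on these libraries where they do the work, as an engineer would, in place of code of your own. Each camera call takes 0.05 s, during which the arm holds its last target.

## Working session

There is one attempt and no reset: what is moved stays moved. The work goes in short steps, Python scripts to look and compute and a tool call to move; the robot and the scene stay as the last step left them, time stands still between calls to the robot, and variables do not carry over. Pictures are saved under pics/ and viewed, and the job is handed in when it is done.

Besides the shell and the picture viewer there is one more tool, called by a JSON object that holds its "fn" and its "kwargs". carry_out: Moves the arm, as the interface text tells. Scaled input: -1 to 1 covers 0.03 m each way for a shift and 10 degrees each way for a turn. Its arguments: {"type":"object","properties":{"plan":{"type":"array"},"force":{"type":"number"}},"required":["plan"]}

```bash
mkdir -p pics; ls; python3 - <<'E'
from cell import sensors, imaging
import cv2
o=sensors.get_obs(); print(o)
for n in("scene","top"):
    r=imaging.read_camera(n); cv2.imwrite(f"pics/{n}0.png",r["color"][:,:,::-1]); print(n,r["mtx"],r["extrinsics"])
E
```

```text
pics
{'time_s': 0.0, 'qpos': array([-62.44547226,  18.43717395,  -4.01658399,  83.17511478,
         1.29525102,  78.53966536,  -3.26017667]), 'joint_velocities': array([ 0.17789737, -0.04980283, -0.087817  , -0.00497394, -0.00462869,
       -0.01530598, -0.05004677]), 'effort': array([-1.42706158e-03, -4.91296828e+01, -4.04959833e-01, -3.12529635e+01,
       -6.41540461e-02,  4.37186623e-02,  2.04994844e-04]), 'tool_pos': array([0.29231985, 0.57994525, 0.22148116]), 'tool_rot': array([-1.79893307e+02,  5.65030389e-03,  1.53256104e+02]), 'force': array([ 0.53598001,  0.33684297, -0.29215698]), 'wrist_torque': array([-0.02473489,  0.0111056 ,  0.02190388]), 'grip_width': 0.08703496153901687}
scene [[389.75077526   0.         322.15930664]
 [  0.         389.75077526 197.53891795]
 [  0.           0.           1.        ]] [[ 0.38220031  0.92396338 -0.01464893 -0.18540416]
 [ 0.61510471 -0.26620628 -0.74214582 -0.2511863 ]
 [-0.68961519  0.27463774 -0.67007835  1.7097008 ]
 [ 0.          0.          0.          1.        ]]
top [[504.27359901   0.         320.86058207]
 [  0.         504.27359901 198.94162561]
 [  0.           0.           1.        ]] [[ 0.0166904  -0.99981204 -0.00986518 -0.02940785]
 [-0.98269172 -0.01458242 -0.18467358  0.52973487]
 [ 0.18449501  0.01277671 -0.9827504   1.27267591]
 [ 0.          0.          0.          1.        ]]
```

View pics/scene0.png

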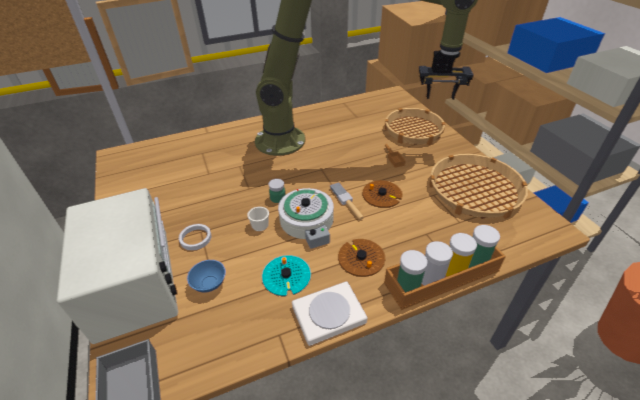

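View pics/top0.png

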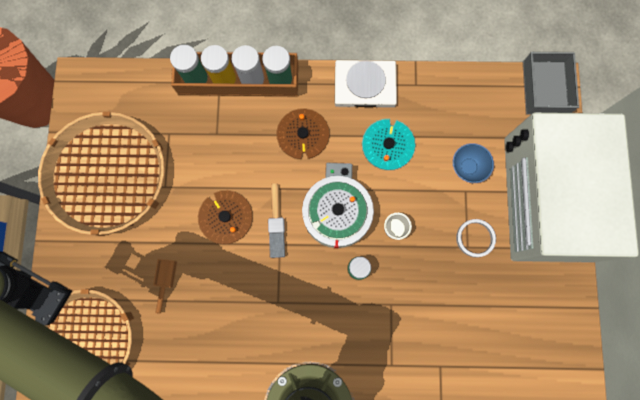

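Candidates: green-rimmed disc on the white drum (top 338,211), brown discs (303,133) and (225,216), and a turquoise disc (388,144). The green-rimmed one on the drum is meant. I'll confirm it in an enlarged crop.

```bash
python3 - <<'E'
import cv2
a=cv2.imread("pics/top0.png")[160:260,285:425]; a=cv2.resize(a,None,fx=5.5,fy=5.5,interpolation=cv2.INTER_CUBIC); cv2.imwrite("pics/c1.png",a)
a=cv2.imread("pics/scene0.png")[170:255,255:365]; a=cv2.resize(a,None,fx=7,fy=7,interpolation=cv2.INTER_CUBIC); cv2.imwrite("pics/c2.png",a)
E
```

```text
(no output)
```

View pics/c1.png

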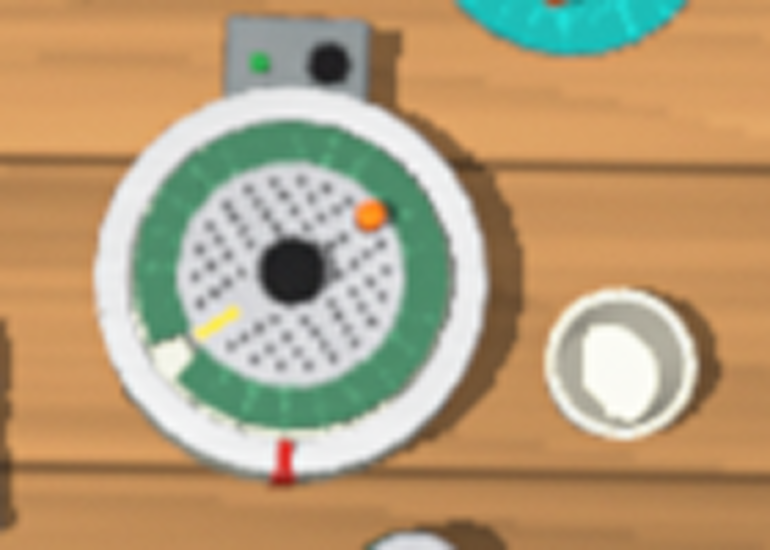

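View pics/c2.png

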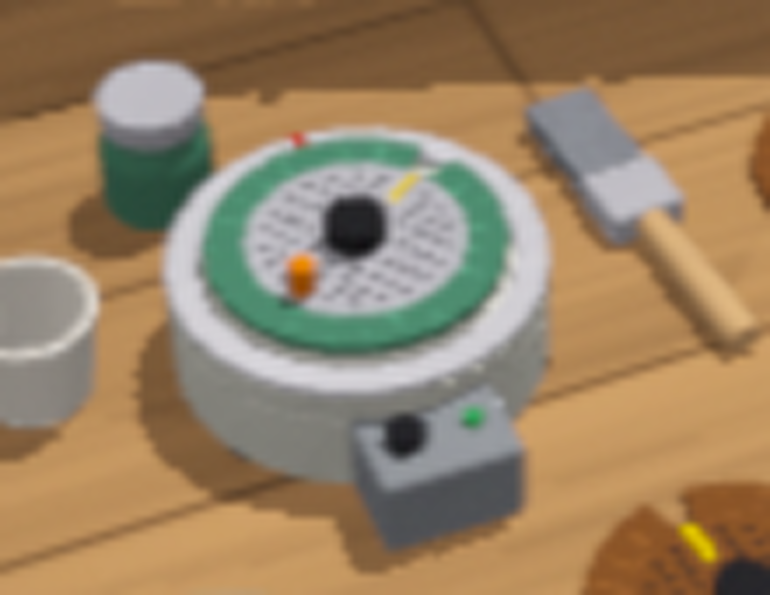

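The crops confirm it. The green-rimmed disc in the white drum has its notch at lower left (top px ~316,225), its stud at upper right (~352,199), and the red mark at the bottom (337,244). Next I'll measure these.

```bash
cat > h.py <<'E'
from cell import sensors, imaging
import cv2, numpy as np
def ray(r,uv,z):
    E=r["extrinsics"];R=E[:3,:3];t=E[:3,3];c=-R.T@t
    uv=np.atleast_2d(np.float64(uv)); d=(np.linalg.inv(r["mtx"])@np.c_[uv,np.ones(len(uv))].T).T@R
    return c+d*((z-c[2])/d[:,2])[:,None]
def proj(r,p):
    E=r["extrinsics"];q=r["mtx"]@(E[:3,:3]@np.asarray(p)+E[:3,3]);return q[:2]/q[2]
def masks(r,box):
    u0,v0,u1,v1=box
    h=cv2.cvtColor(r["color"],cv2.COLOR_RGB2HSV).astype(int);H,S,V=h[...,0],h[...,1],h[...,2]
    b=np.zeros(H.shape,bool);b[v0:v1,u0:u1]=1
    return dict(green=b&(H>60)&(H<90)&(S>90)&(V<190),orange=b&(H>4)&(H<16)&(S>190)&(V>170),yellow=b&(H>20)&(H<32)&(S>110)&(V>170),
      red=b&((H<4)|(H>175))&(S>150)&(V>100),black=b&(V<60))
def big(m):
    n,l,s,c=cv2.connectedComponentsWithStats(m.astype(np.uint8));
    if n<2:return None,0
    i=1+np.argmax(s[1:,4]);return c[i],s[i,4],(l==i)
def circ(p):
    A=np.c_[2*p[:,:2],np.ones(len(p))];x=np.linalg.lstsq(A,(p[:,:2]**2).sum(1),rcond=None)[0];return x[:2],np.sqrt(x[2]+x[0]**2+x[1]**2)
E
python3 - <<'E'
from h import *
for n,box in(("top",(295,170,380,252)),("scene",(275,185,338,240))):
    r=imaging.read_camera(n);m=masks(r,box)
    for k,z in(("orange",.094),("yellow",.074),("red",.064),("black",.088)):
        b=big(m[k]);print(n,k,b[:2] if b[0] is not None else None, ray(r,b[0],z)[0] if b[0] is not None else'')
    b=big(m["green"]);c=max(cv2.findContours(b[2].astype(np.uint8),cv2.RETR_EXTERNAL,cv2.CHAIN_APPROX_NONE)[0],key=len)[:,0]
    c=cv2.convexHull(c)[:,0]
    p=ray(r,c,.074);print("green circ",circ(p))
E
```

```text
top orange (array([352.88888889, 198.77777778]), np.int32(9)) [ 0.52334485 -0.102634    0.094     ]
top yellow (array([324.33333333, 218.        ]), np.int32(12)) [ 0.47610715 -0.03106312  0.074     ]
top red (array([336.29411765, 244.05882353]), np.int32(17)) [ 0.41098964 -0.06251352  0.064     ]
top black (array([337.78125, 208.875  ]), np.int32(96)) [ 0.49788738 -0.06483487  0.088     ]
green circ (array([ 0.49932447, -0.06463525]), np.float64(0.07102233553109846))
scene orange None 
scene yellow (array([312.2, 196.2]), np.int32(5)) [ 0.47647787 -0.03184423  0.074     ]
scene red None 
scene black (array([305.16666667, 202.10416667]), np.int32(48)) [ 0.50908257 -0.06895965  0.088     ]
green circ (array([ 0.5045253 , -0.06745304]), np.float64(0.07040810560232452))
```

{"fn": "carry_out", "kwargs": {"plan": [{"fingers": 1,"dx": -0.92,"dy": -0.98},{"fingers": 1,"dx": -0.92,"dy": -0.98},{"fingers": 1,"dx": -0.92,"dy": -0.98},{"fingers": 1,"dx": -0.92,"dy": -0.98},{"fingers": 1,"dx": -0.92,"dy": -0.98},{"fingers": 1,"dx": -0.92,"dy": -0.98},{"fingers": 1,"dx": -0.92,"dy": -0.98},{"fingers": 1,"dx": -0.92,"dy": -0.98},{"fingers": 1,"dx": -0.92,"dy": -0.98}], "force": 10}}

```text
validation failed for argument at $.pl...
```

```bash
python3 - <<'E'
from h import *
r=imaging.read_camera("top");c=cv2.resize(r["color"][150:260,280:400],None,fx=5,fy=5,interpolation=cv2.INTER_CUBIC);cv2.imwrite("pics/d1.png",c[:,:,::-1])
# drum center by outer white rim + red mark geometry
h=cv2.cvtColor(r["color"],cv2.COLOR_RGB2HSV).astype(int)
m=np.zeros(h.shape[:2],np.uint8);m[172:250,298:378]=((h[...,1]<45)&(h[...,2]>150))[172:250,298:378]
b=big(m);c=cv2.convexHull(max(cv2.findContours(b[2].astype(np.uint8),0,1)[0],key=len))[:,0]
p=ray(r,c,.064);print("rim",circ(p))
R=masks(r,(325,236,350,250))["red"];v,u=np.nonzero(R);print(list(zip(u,v)))
P=ray(r,np.c_[u,v],.064);print(P[:,:2].round(4).tolist())
E
```

```text
rim (array([ 0.50083648, -0.06430284]), np.float64(0.093302327775021))
[(np.int64(336), np.int64(240)), (np.int64(336), np.int64(241)), (np.int64(337), np.int64(241)), (np.int64(336), np.int64(242)), (np.int64(337), np.int64(242)), (np.int64(336), np.int64(243)), (np.int64(337), np.int64(243)), (np.int64(336), np.int64(244)), (np.int64(337), np.int64(244)), (np.int64(336), np.int64(245)), (np.int64(337), np.int64(245)), (np.int64(335), np.int64(246)), (np.int64(336), np.int64(246)), (np.int64(337), np.int64(246)), (np.int64(335), np.int64(247)), (np.int64(336), np.int64(247)), (np.int64(337), np.int64(247))]
[[0.4213, -0.0616], [0.4188, -0.0617], [0.4188, -0.0642], [0.4162, -0.0617], [0.4163, -0.0643], [0.4137, -0.0617], [0.4137, -0.0643], [0.4111, -0.0618], [0.4112, -0.0643], [0.4086, -0.0618], [0.4086, -0.0643], [0.406, -0.0593], [0.406, -0.0618], [0.4061, -0.0644], [0.4034, -0.0593], [0.4035, -0.0618], [0.4035, -0.0644]]
```

The move was refused, probably because every key is needed in each row. I'll try a single full row.

{"fn": "carry_out", "kwargs": {"plan": [{"fingers": 1.0,"dx": -0.92,"dy": -0.98,"dz": 0.0,"rx": 0.0,"ry": 0.0,"rz": 0.0}], "force": 10}}

```text
time_s: 0.38
tool_pos: [0.3016, 0.5436, 0.2217]
tool_rot: [-180.0, -0.1, 153.5]
force: [0.4, 0.3, -0.3]
grip_width: 0.0823
```

{"fn": "carry_out", "kwargs": {"plan": [{"fingers": 1.0,"dx": -0.92,"dy": -0.98,"dz": 0.0,"rx": 0.0,"ry": 0.0,"rz": 0.0},{"fingers": 1.0,"dx": -0.92,"dy": -0.98,"dz": 0.0,"rx": 0.0,"ry": 0.0,"rz": 0.0},{"fingers": 1.0,"dx": -0.92,"dy": -0.98,"dz": 0.0,"rx": 0.0,"ry": 0.0,"rz": 0.0},{"fingers": 1.0,"dx": -0.92,"dy": -0.98,"dz": 0.0,"rx": 0.0,"ry": 0.0,"rz": 0.0},{"fingers": 1.0,"dx": -0.92,"dy": -0.98,"dz": 0.0,"rx": 0.0,"ry": 0.0,"rz": 0.0},{"fingers": 1.0,"dx": -0.92,"dy": -0.98,"dz": 0.0,"rx": 0.0,"ry": 0.0,"rz": 0.0},{"fingers": 1.0,"dx": -0.92,"dy": -0.98,"dz": 0.0,"rx": 0.0,"ry": 0.0,"rz": 0.0},{"fingers": 1.0,"dx": -0.92,"dy": -0.98,"dz": 0.0,"rx": 0.0,"ry": 0.0,"rz": 0.0},{"fingers": 1.0,"dx": -0.92,"dy": -0.98,"dz": 0.0,"rx": 0.0,"ry": 0.0,"rz": 0.0},{"fingers": 1.0,"dx": -0.92,"dy": -0.98,"dz": 0.0,"rx": 0.0,"ry": 0.0,"rz": 0.0},{"fingers": 1.0,"dx": -0.92,"dy": -0.98,"dz": 0.0,"rx": 0.0,"ry": 0.0,"rz": 0.0},{"fingers": 1.0,"dx": -0.92,"dy": -0.98,"dz": 0.0,"rx": 0.0,"ry": 0.0,"rz": 0.0}]}}

```text
time_s: 1.88
tool_pos: [0.4412, 0.0764, 0.2227]
tool_rot: [180.0, 0.0, 153.3]
force: [0.5, -0.2, 0.8]
grip_width: 0.0002
```

{"fn": "carry_out", "kwargs": {"plan": [{"fingers": 1.0,"dx": -0.92,"dy": -0.98,"dz": 0.0,"rx": 0.0,"ry": 0.0,"rz": 0.0},{"fingers": 1.0,"dx": -0.92,"dy": -0.98,"dz": 0.0,"rx": 0.0,"ry": 0.0,"rz": 0.0},{"fingers": 1.0,"dx": -0.92,"dy": -0.98,"dz": 0.0,"rx": 0.0,"ry": 0.0,"rz": 0.0},{"fingers": 1.0,"dx": -0.92,"dy": -0.98,"dz": 0.0,"rx": 0.0,"ry": 0.0,"rz": 0.0},{"fingers": 1.0,"dx": -0.92,"dy": -0.98,"dz": 0.0,"rx": 0.0,"ry": 0.0,"rz": 0.0},{"fingers": 1.0,"dx": 0.0,"dy": 0.0,"dz": 0.0,"rx": 0.0,"ry": 0.0,"rz": 1.0},{"fingers": 1.0,"dx": 0.0,"dy": 0.0,"dz": 0.0,"rx": 0.0,"ry": 0.0,"rz": 1.0},{"fingers": 1.0,"dx": 0.0,"dy": 0.0,"dz": 0.0,"rx": 0.0,"ry": 0.0,"rz": 1.0},{"fingers": 1.0,"dx": 0.0,"dy": 0.0,"dz": 0.0,"rx": 0.0,"ry": 0.0,"rz": 1.0}]}}

```text
time_s: 3.0
tool_pos: [0.498, -0.1157, 0.2225]
tool_rot: [180.0, -0.0, 112.9]
force: [0.6, -0.5, -0.3]
grip_width: 0.0005
```

{"fn": "carry_out", "kwargs": {"plan": [{"fingers": 1.0,"dx": 0.0,"dy": 0.0,"dz": 0.0,"rx": 0.0,"ry": 0.0,"rz": 1.0},{"fingers": 1.0,"dx": 0.0,"dy": 0.0,"dz": 0.0,"rx": 0.0,"ry": 0.0,"rz": 1.0},{"fingers": 1.0,"dx": 0.0,"dy": 0.0,"dz": 0.0,"rx": 0.0,"ry": 0.0,"rz": 1.0},{"fingers": 1.0,"dx": 0.0,"dy": 0.0,"dz": 0.0,"rx": 0.0,"ry": 0.0,"rz": 1.0},{"fingers": 1.0,"dx": 0.0,"dy": 0.0,"dz": 0.0,"rx": 0.0,"ry": 0.0,"rz": 1.0},{"fingers": 1.0,"dx": 0.0,"dy": 0.0,"dz": 0.0,"rx": 0.0,"ry": 0.0,"rz": 1.0},{"fingers": 1.0,"dx": 0.0,"dy": 0.0,"dz": 0.0,"rx": 0.0,"ry": 0.0,"rz": 1.0},{"fingers": 1.0,"dx": 0.0,"dy": 0.0,"dz": 0.0,"rx": 0.0,"ry": 0.0,"rz": 1.0},{"fingers": 1.0,"dx": 0.0,"dy": 0.0,"dz": 0.0,"rx": 0.0,"ry": 0.0,"rz": 0.2},{"fingers": 1.0,"dx": 0.0,"dy": 0.0,"dz": 0.0,"rx": 0.0,"ry": 0.0,"rz": 0.0},{"fingers": 1.0,"dx": 0.0,"dy": 0.0,"dz": 0.0,"rx": 0.0,"ry": 0.0,"rz": 0.0}]}}

```text
time_s: 4.38
tool_pos: [0.498, -0.1156, 0.2226]
tool_rot: [-180.0, -0.0, 31.4]
force: [0.2, 0.4, -0.2]
grip_width: 0.0006
```

```bash
python3 - <<'E'
from h import *
for n in("scene","top"):
    r=imaging.read_camera(n); cv2.imwrite(f"pics/{n}1.png",r["color"][:,:,::-1])
print(sensors.get_obs())
E
```

```text
{'time_s': 4.475, 'qpos': array([-25.45671914,   0.6483747 ,  36.15440641, 103.70272816,
        -0.3988288 ,  75.77023265, -47.89411151]), 'joint_velocities': array([-0.01784849,  0.0587529 , -0.02286882,  0.00943735, -0.05461923,
       -0.05635776, -0.37320215]), 'effort': array([ 7.66150151e-04, -2.51020557e+01,  2.16057859e-01, -3.10018551e+01,
       -6.39644754e-02, -3.06637504e-02,  1.20438772e-02]), 'tool_pos': array([ 0.49804517, -0.11568454,  0.22255883]), 'tool_rot': array([-1.79999542e+02, -5.58718970e-03,  3.13119366e+01]), 'force': array([-0.30573343,  1.17931922,  1.33722106]), 'wrist_torque': array([-0.10650906,  0.14372068,  0.00939683]), 'grip_width': 0.000818398277638049}
```

```bash
python3 - <<'E'
import cv2,numpy as np
a=cv2.imread("pics/top1.png")[130:270,250:430];b=cv2.imread("pics/scene1.png")[110:250,235:415]
cv2.imwrite("pics/e1.png",cv2.resize(np.vstack([a,b]),None,fx=2.1*2/2,fy=2.1)); cv2.imwrite("pics/e2.png",cv2.resize(b,None,fx=4,fy=4))
E
```

```text
(no output)
```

View pics/e1.png

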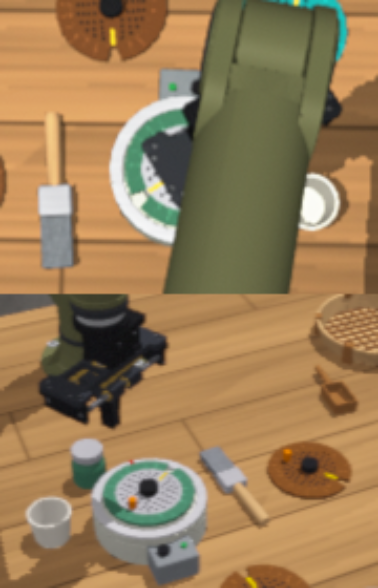

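View pics/e2.png

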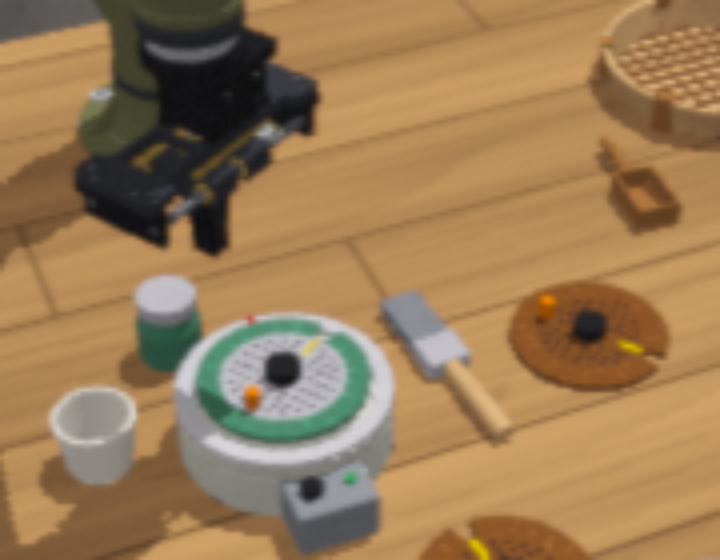

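{"fn": "carry_out", "kwargs": {"plan": [{"fingers": 1.0,"dx": 0.0,"dy": 0.0,"dz": 0.9,"rx": 0.0,"ry": 0.0,"rz": 0.0},{"fingers": 1.0,"dx": 0.0,"dy": 0.0,"dz": 0.9,"rx": 0.0,"ry": 0.0,"rz": 0.0},{"fingers": 1.0,"dx": 0.0,"dy": 0.0,"dz": 0.9,"rx": 0.0,"ry": 0.0,"rz": 0.0},{"fingers": 1.0,"dx": 0.0,"dy": 0.0,"dz": 0.9,"rx": 0.0,"ry": 0.0,"rz": 0.0},{"fingers": 1.0,"dx": 0.0,"dy": 0.0,"dz": 0.8,"rx": 0.0,"ry": 0.0,"rz": 0.0},{"fingers": 1.0,"dx": 0.0,"dy": 0.0,"dz": 0.2,"rx": 0.0,"ry": 0.0,"rz": 0.0},{"fingers": 1.0,"dx": 0.0,"dy": 0.0,"dz": 0.0,"rx": 0.0,"ry": 0.0,"rz": 0.0}]}}

```text
time_s: 5.35
tool_pos: [0.4982, -0.1157, 0.0848]
tool_rot: [180.0, 0.0, 31.3]
force: [0.3, -0.2, 0.4]
grip_width: 0.0006
```

```bash
python3 - <<'E'
from h import *
r=imaging.read_camera("scene");a=r["color"][130:250,235:375]
cv2.imwrite("pics/f1.png",cv2.resize(a,None,fx=5,fy=5,interpolation=cv2.INTER_CUBIC)[:,:,::-1]);print(sensors.get_obs()["force"])
E
```

```text
[0.77063686 0.76810076 0.00445277]
```

View pics/f1.png

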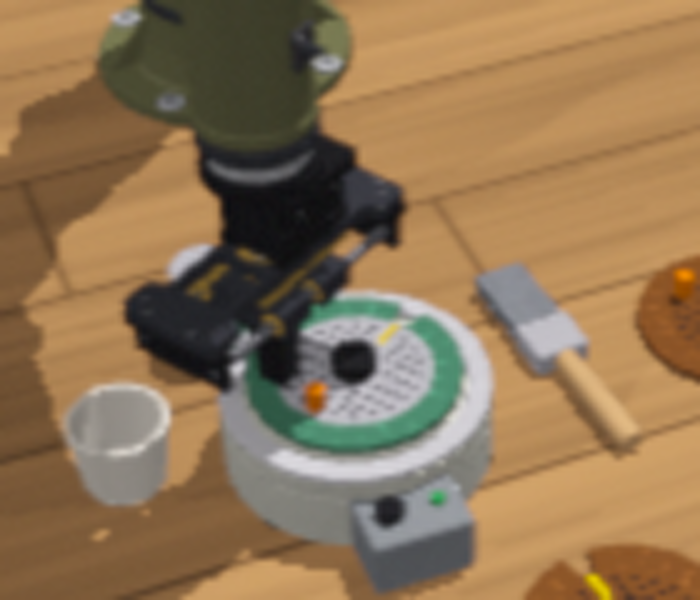

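{"fn": "carry_out", "kwargs": {"plan": [{"fingers": 1.0,"dx": 0.18,"dy": 0.06,"dz": 0.05,"rx": 0.0,"ry": 0.0,"rz": 0.0},{"fingers": 1.0,"dx": 0.18,"dy": 0.0,"dz": 0.05,"rx": 0.0,"ry": 0.0,"rz": 0.0},{"fingers": 1.0,"dx": 0.13,"dy": 0.042,"dz": 0.0,"rx": 0.0,"ry": 0.0,"rz": -0.5},{"fingers": 1.0,"dx": 0.13,"dy": 0.042,"dz": 0.0,"rx": 0.0,"ry": 0.0,"rz": -0.5},{"fingers": 1.0,"dx": 0.13,"dy": 0.042,"dz": 0.0,"rx": 0.0,"ry": 0.0,"rz": -0.5},{"fingers": 1.0,"dx": 0.13,"dy": 0.042,"dz": 0.0,"rx": 0.0,"ry": 0.0,"rz": -0.5},{"fingers": 1.0,"dx": 0.13,"dy": 0.042,"dz": 0.0,"rx": 0.0,"ry": 0.0,"rz": -0.5},{"fingers": 1.0,"dx": 0.13,"dy": 0.042,"dz": 0.0,"rx": 0.0,"ry": 0.0,"rz": -0.5},{"fingers": 1.0,"dx": 0.13,"dy": 0.042,"dz": 0.0,"rx": 0.0,"ry": 0.0,"rz": -0.5},{"fingers": 1.0,"dx": 0.0,"dy": 0.0,"dz": 0.0,"rx": 0.0,"ry": 0.0,"rz": 0.0}]}}

```text
time_s: 6.65
tool_pos: [0.5334, -0.0981, 0.0816]
tool_rot: [180.0, 0.0, 66.2]
force: [-0.3, -0.3, 1.1]
grip_width: 0.0006
```

```bash
cat > look.py <<'E'
import sys
from h import *
r=imaging.read_camera("scene");a=r["color"][150:250,245:365]
cv2.imwrite(f"pics/{sys.argv[1]}.png",cv2.resize(a,None,fx=6,fy=6,interpolation=cv2.INTER_CUBIC)[:,:,::-1]);o=sensors.get_obs();print(o["time_s"],o["force"],o["tool_pos"])
m=masks(r,(275,185,338,240));C=np.array([.5,-.0645])
h=cv2.cvtColor(r["color"],cv2.COLOR_RGB2HSV).astype(int)
o2=np.zeros(m["red"].shape,bool);o2[185:235,275:338]=((h[...,0]>4)&(h[...,0]<18)&(h[...,1]>150)&(h[...,2]>120))[185:235,275:338]
m["orange"]=o2
for k,z in(("orange",.086),("yellow",.074),("red",.064)):
    b=big(m[k])
    if b[0] is None: print(k,None);continue
    p=ray(r,b[0],z)[0];d=p[:2]-C;print(k,b[:2],p.round(4),np.hypot(*d).round(4),np.degrees(np.arctan2(d[1],d[0])).round(1))
E
python3 look.py g1
```

```text
6.7 [-0.44399672 -0.08233102  0.03376287] [ 0.53338666 -0.09808503  0.08162287]
orange None
yellow None
red None
```

View pics/g1.png

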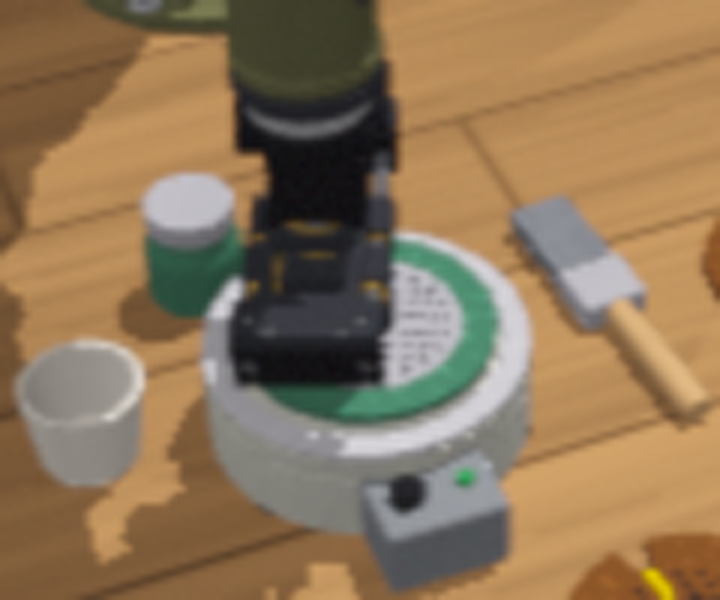

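```bash
cat > lt.py <<'E'
import sys
from h import *
r=imaging.read_camera("top");a=r["color"][160:260,285:405]
cv2.imwrite(f"pics/{sys.argv[1]}.png",cv2.resize(a,None,fx=6,fy=6,interpolation=cv2.INTER_CUBIC)[:,:,::-1])
m=masks(r,(295,170,380,252));C=np.array([.5,-.0645])
for k,z in(("orange",.094),("yellow",.074),("red",.064)):
    b=big(m[k])
    if b[0] is None: print(k,None);continue
    p=ray(r,b[0],z)[0];d=p[:2]-C;print(k,b[:2],p.round(4),np.hypot(*d).round(4),np.degrees(np.arctan2(d[1],d[0])).round(1))
E
python3 lt.py t2
```

```text
orange None
yellow None
red None
```

View pics/t2.png

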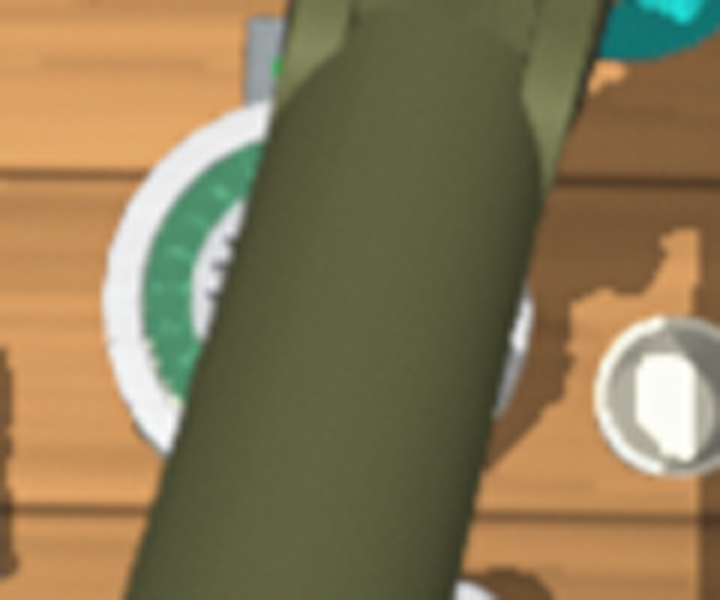

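{"fn": "carry_out", "kwargs": {"plan": [{"fingers": 1.0,"dx": 0.13,"dy": 0.042,"dz": 0.0,"rx": 0.0,"ry": 0.0,"rz": -0.5},{"fingers": 1.0,"dx": 0.13,"dy": 0.042,"dz": 0.0,"rx": 0.0,"ry": 0.0,"rz": -0.5},{"fingers": 1.0,"dx": 0.13,"dy": 0.042,"dz": 0.0,"rx": 0.0,"ry": 0.0,"rz": -0.5},{"fingers": 1.0,"dx": 0.08,"dy": 0.026,"dz": 0.0,"rx": 0.0,"ry": 0.0,"rz": -0.3},{"fingers": 1.0,"dx": 0.0,"dy": 0.0,"dz": 0.0,"rx": 0.0,"ry": 0.0,"rz": 0.0},{"fingers": 1.0,"dx": 0.0,"dy": 0.0,"dz": 0.0,"rx": 0.0,"ry": 0.0,"rz": 0.0}]}}

```text
time_s: 7.5
tool_pos: [0.5417, -0.0862, 0.0817]
tool_rot: [180.0, -0.0, 84.2]
force: [0.1, -1.2, 0.8]
grip_width: 0.0008
```

{"fn": "carry_out", "kwargs": {"plan": [{"fingers": 1.0,"dx": -0.4,"dy": 0.0,"dz": 0.0,"rx": 0.0,"ry": 0.0,"rz": 0.0},{"fingers": 1.0,"dx": -1.0,"dy": 0.0,"dz": -0.7,"rx": 0.0,"ry": 0.0,"rz": 0.0},{"fingers": 1.0,"dx": -1.0,"dy": 0.0,"dz": -0.7,"rx": 0.0,"ry": 0.0,"rz": 0.0},{"fingers": 1.0,"dx": -1.0,"dy": 0.0,"dz": -0.7,"rx": 0.0,"ry": 0.0,"rz": 0.0},{"fingers": 1.0,"dx": 0.0,"dy": 0.0,"dz": 0.0,"rx": 0.0,"ry": 0.0,"rz": 0.0}]}}

```text
time_s: 8.12
tool_pos: [0.5316, -0.1919, 0.1466]
tool_rot: [179.8, 0.1, 83.9]
force: [-0.6, 0.2, -0.8]
grip_width: 0.0003
```

```bash
python3 look.py g3; python3 lt.py t3
```

```text
8.175 [-0.37878502 -0.21158852 -0.01379567] [ 0.53132256 -0.1891654   0.14520301]
orange (array([308.8, 210.1]), np.int32(10)) [ 0.5472 -0.0709  0.086 ] 0.0476 -7.7
yellow (array([303.25, 196.25]), np.int32(4)) [ 0.4646 -0.0598  0.074 ] 0.0357 172.5
red None
orange (array([339.63636364, 191.63636364]), np.int32(11)) [ 0.5413 -0.0689  0.094 ] 0.0415 -6.1
yellow (array([334.6, 225.3]), np.int32(10)) [ 0.4577 -0.0575  0.074 ] 0.0428 170.6
red (array([336.3125, 244.3125]), np.int32(16)) [ 0.4103 -0.0626  0.064 ] 0.0897 178.8
```

View pics/g3.png

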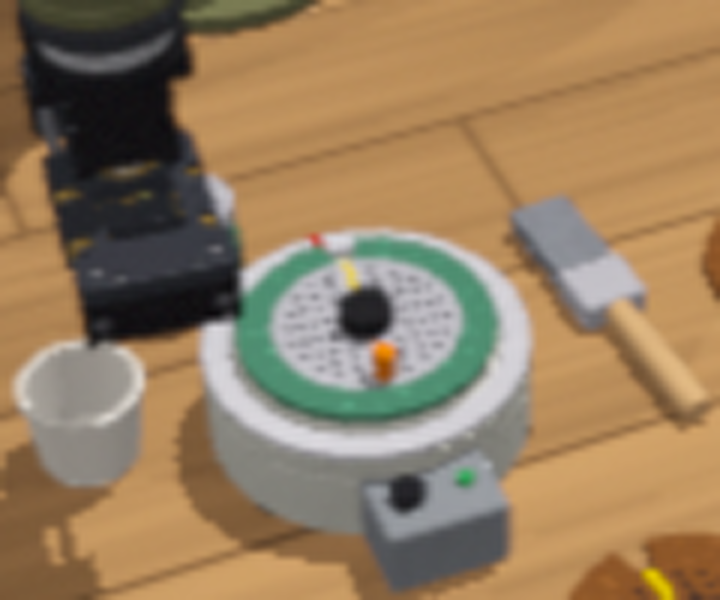

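View pics/t3.png

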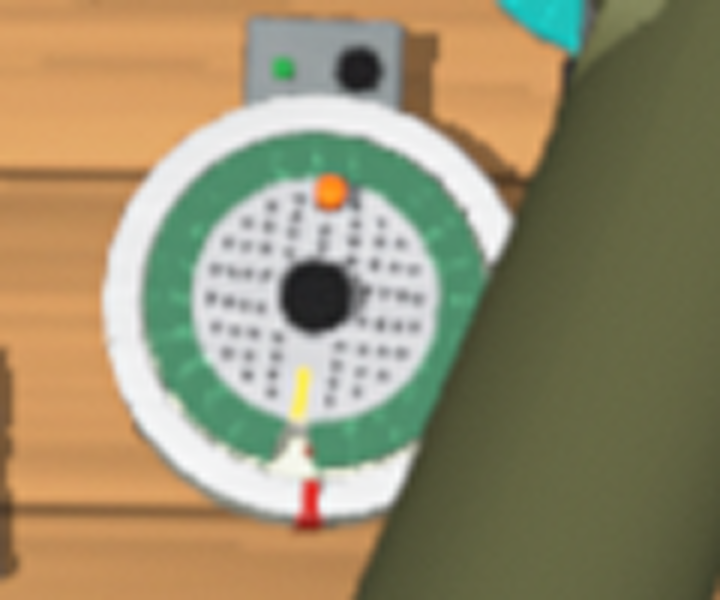

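{"fn": "carry_out", "kwargs": {"plan": [{"fingers": 1.0,"dx": 1.0,"dy": 0.0,"dz": 0.7,"rx": 0.0,"ry": 0.0,"rz": 0.0},{"fingers": 1.0,"dx": 1.0,"dy": 0.0,"dz": 0.7,"rx": 0.0,"ry": 0.0,"rz": 0.0},{"fingers": 1.0,"dx": 1.0,"dy": 0.0,"dz": 0.7,"rx": 0.0,"ry": 0.0,"rz": 0.0},{"fingers": 1.0,"dx": 0.2,"dy": 0.0,"dz": 0.0,"rx": 0.0,"ry": 0.0,"rz": 0.0},{"fingers": 1.0,"dx": 0.15,"dy": 0.0,"dz": 0.0,"rx": 0.0,"ry": 0.0,"rz": 0.0},{"fingers": 1.0,"dx": 0.05,"dy": 0.0,"dz": 0.0,"rx": 0.0,"ry": 0.0,"rz": 0.0},{"fingers": 1.0,"dx": 0.08,"dy": 0.027,"dz": 0.0,"rx": 0.0,"ry": 0.0,"rz": -0.3},{"fingers": 1.0,"dx": 0.052,"dy": 0.016,"dz": 0.0,"rx": 0.0,"ry": 0.0,"rz": -0.2},{"fingers": 1.0,"dx": 0.039,"dy": 0.012,"dz": 0.0,"rx": 0.0,"ry": 0.0,"rz": -0.15},{"fingers": 1.0,"dx": 0.0,"dy": 0.0,"dz": 0.0,"rx": 0.0,"ry": 0.0,"rz": 0.0},{"fingers": 1.0,"dx": 0.0,"dy": 0.0,"dz": 0.0,"rx": 0.0,"ry": 0.0,"rz": 0.0}]}}

```text
time_s: 9.6
tool_pos: [0.5441, -0.0817, 0.082]
tool_rot: [179.9, 0.0, 90.7]
force: [1.4, -2.9, 1.9]
grip_width: 0.0003
```

{"fn": "carry_out", "kwargs": {"plan": [{"fingers": 1.0,"dx": -0.4,"dy": 0.0,"dz": 0.0,"rx": 0.0,"ry": 0.0,"rz": 0.0},{"fingers": 1.0,"dx": -1.0,"dy": 0.0,"dz": -0.7,"rx": 0.0,"ry": 0.0,"rz": 0.0},{"fingers": 1.0,"dx": -1.0,"dy": 0.0,"dz": -0.7,"rx": 0.0,"ry": 0.0,"rz": 0.0},{"fingers": 1.0,"dx": -1.0,"dy": 0.0,"dz": -0.7,"rx": 0.0,"ry": 0.0,"rz": 0.0},{"fingers": 1.0,"dx": 0.0,"dy": 0.0,"dz": 0.0,"rx": 0.0,"ry": 0.0,"rz": 0.0}]}}

```text
time_s: 10.22
tool_pos: [0.545, -0.1864, 0.146]
tool_rot: [179.9, 0.1, 90.5]
force: [-0.5, 0.0, 0.4]
grip_width: 0.0004
```

```bash
python3 look.py g4; python3 lt.py t4
```

```text
10.275 [-0.09710377  0.79291674 -0.20654963] [ 0.54460259 -0.18391358  0.14459867]
orange (array([310.07142857, 209.35714286]), np.int32(14)) [ 0.5456 -0.0659  0.086 ] 0.0456 -1.7
yellow (array([301.8, 195.8]), np.int32(5)) [ 0.4605 -0.0636  0.074 ] 0.0395 178.7
red (array([298., 191.]), np.int32(1)) [ 0.421  -0.0636  0.064 ] 0.079 179.4
orange (array([337.8, 191.5]), np.int32(10)) [ 0.5416 -0.0643  0.094 ] 0.0416 0.3
yellow (array([336.46666667, 225.26666667]), np.int32(15)) [ 0.4579 -0.0622  0.074 ] 0.0422 176.9
red (array([336.29411765, 244.05882353]), np.int32(17)) [ 0.411  -0.0625  0.064 ] 0.089 178.7
```

View pics/t4.png

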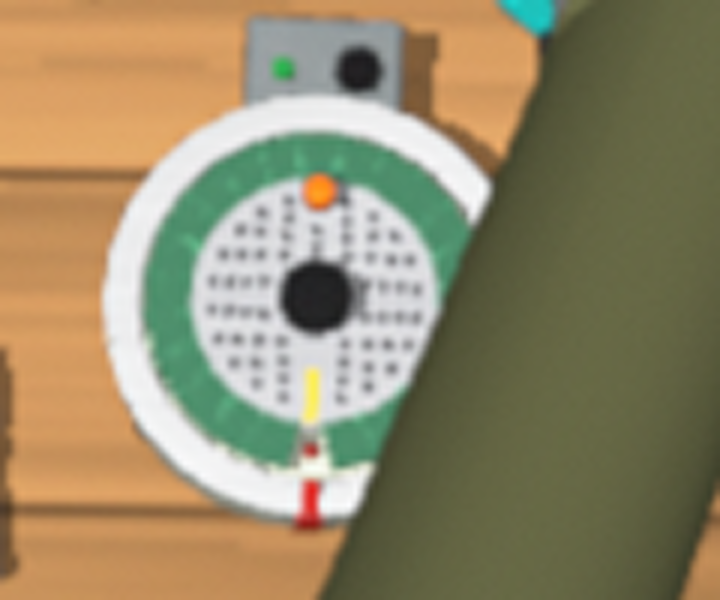

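View pics/g4.png

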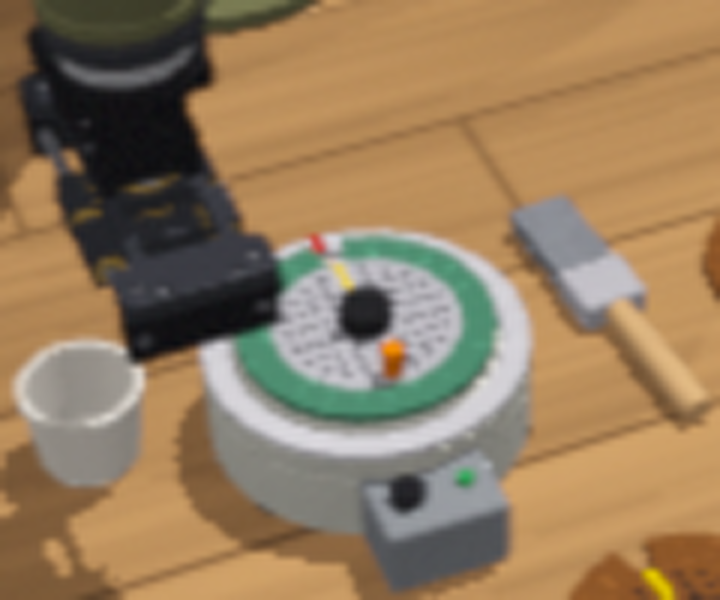

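{"fn": "carry_out", "kwargs": {"plan": [{"fingers": 1.0,"dx": 0.8,"dy": -0.29,"dz": 0.0,"rx": 0.0,"ry": 0.0,"rz": 0.0},{"fingers": 1.0,"dx": 0.8,"dy": -0.29,"dz": 0.0,"rx": 0.0,"ry": 0.0,"rz": 0.0},{"fingers": 1.0,"dx": 0.8,"dy": -0.29,"dz": 0.0,"rx": 0.0,"ry": 0.0,"rz": 0.0},{"fingers": 1.0,"dx": 0.8,"dy": -0.29,"dz": 0.0,"rx": 0.0,"ry": 0.0,"rz": 0.0},{"fingers": 1.0,"dx": 0.8,"dy": -0.29,"dz": 0.0,"rx": 0.0,"ry": 0.0,"rz": 0.0},{"fingers": 1.0,"dx": 0.0,"dy": 0.0,"dz": 0.5,"rx": 0.0,"ry": 0.0,"rz": 0.0},{"fingers": 1.0,"dx": 0.0,"dy": 0.0,"dz": 0.5,"rx": 0.0,"ry": 0.0,"rz": 0.0},{"fingers": 1.0,"dx": 0.0,"dy": 0.0,"dz": 0.4,"rx": 0.0,"ry": 0.0,"rz": 0.0},{"fingers": 1.0,"dx": 0.0,"dy": 0.0,"dz": 0.0,"rx": 0.0,"ry": 0.0,"rz": 0.0},{"fingers": 1.0,"dx": 0.0,"dy": 0.0,"dz": 0.0,"rx": 0.0,"ry": 0.0,"rz": 0.0}]}}

```text
time_s: 11.58
tool_pos: [0.5, -0.0642, 0.1026]
tool_rot: [180.0, 0.0, 90.7]
force: [-0.1, 0.0, 0.1]
grip_width: 0.0003
```

```bash
python3 look.py g5
```

```text
11.625 [-0.09052777  0.75018583  0.2734865 ] [ 0.50021142 -0.06410068  0.10289323]
orange (array([310.06666667, 209.33333333]), np.int32(15)) [ 0.5455 -0.0659  0.086 ] 0.0455 -1.7
yellow None
red (array([297., 189.]), np.int32(1)) [ 0.4095 -0.0632  0.064 ] 0.0905 179.2
```

View pics/g5.png

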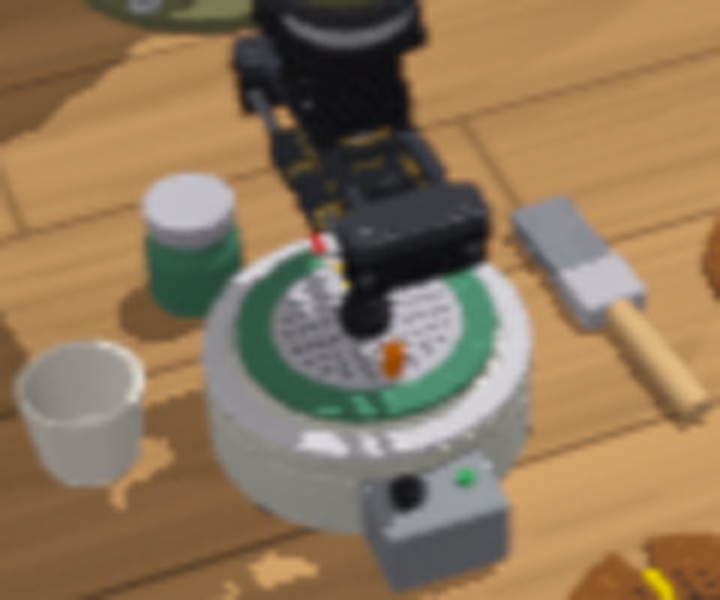

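{"fn": "carry_out", "kwargs": {"plan": [{"fingers": 1.0,"dx": 0.0,"dy": 0.0,"dz": 0.2,"rx": 0.0,"ry": 0.0,"rz": 0.0},{"fingers": 1.0,"dx": 0.0,"dy": 0.0,"dz": 0.15,"rx": 0.0,"ry": 0.0,"rz": 0.0},{"fingers": 1.0,"dx": 0.0,"dy": 0.0,"dz": 0.1,"rx": 0.0,"ry": 0.0,"rz": 0.0},{"fingers": 1.0,"dx": 0.0,"dy": 0.0,"dz": 0.05,"rx": 0.0,"ry": 0.0,"rz": 0.0},{"fingers": 1.0,"dx": 0.0,"dy": 0.0,"dz": 0.04,"rx": 0.0,"ry": 0.0,"rz": 0.0},{"fingers": 1.0,"dx": 0.0,"dy": 0.0,"dz": 0.0,"rx": 0.0,"ry": 0.0,"rz": 0.0}]}}

```text
time_s: 12.38
tool_pos: [0.4996, -0.0636, 0.0864]
tool_rot: [-180.0, -0.0, 90.8]
force: [-2.5, 0.8, 3.0]
grip_width: 0.0001
```

{"fn": "carry_out", "kwargs": {"plan": [{"fingers": 1.0,"dx": 0.0,"dy": 0.0,"dz": 0.05,"rx": 0.0,"ry": 0.0,"rz": 0.0},{"fingers": 1.0,"dx": 0.0,"dy": 0.0,"dz": 0.05,"rx": 0.0,"ry": 0.0,"rz": 0.0},{"fingers": 1.0,"dx": 0.0,"dy": 0.0,"dz": 0.0,"rx": 0.0,"ry": 0.0,"rz": 0.0}]}}

```text
time_s: 12.75
tool_pos: [0.4997, -0.0636, 0.0831]
tool_rot: [-180.0, -0.0, 90.8]
force: [-2.3, 0.7, 2.9]
grip_width: 0.0005
```

{"fn": "carry_out", "kwargs": {"plan": [{"fingers": 1.0,"dx": 0.0,"dy": 0.0,"dz": 0.05,"rx": 0.0,"ry": 0.0,"rz": 0.0},{"fingers": 1.0,"dx": 0.0,"dy": 0.0,"dz": 0.05,"rx": 0.0,"ry": 0.0,"rz": 0.0},{"fingers": 1.0,"dx": 0.0,"dy": 0.0,"dz": 0.0,"rx": 0.0,"ry": 0.0,"rz": 0.0}]}}

```text
time_s: 13.12
tool_pos: [0.5, -0.0637, 0.0801]
tool_rot: [180.0, 0.0, 90.8]
force: [-0.4, 0.0, 0.4]
grip_width: 0.0005
```

{"fn": "carry_out", "kwargs": {"plan": [{"fingers": 1.0,"dx": 0.0,"dy": 0.0,"dz": 0.05,"rx": 0.0,"ry": 0.0,"rz": 0.0},{"fingers": 1.0,"dx": 0.0,"dy": 0.0,"dz": 0.0,"rx": 0.0,"ry": 0.0,"rz": 0.0}]}}

```text
time_s: 13.38
tool_pos: [0.5001, -0.0637, 0.0788]
tool_rot: [180.0, 0.0, 90.8]
force: [-0.7, 0.4, 1.2]
grip_width: 0.0002
```

```bash
python3 look.py g6
```

```text
13.425 [-0.84583083  0.22333598  2.23340851] [ 0.50006458 -0.06375264  0.07882947]
orange (array([310. , 211.5]), np.int32(14)) [ 0.5548 -0.0697  0.086 ] 0.055 -5.4
yellow None
red None
```

View pics/g6.png

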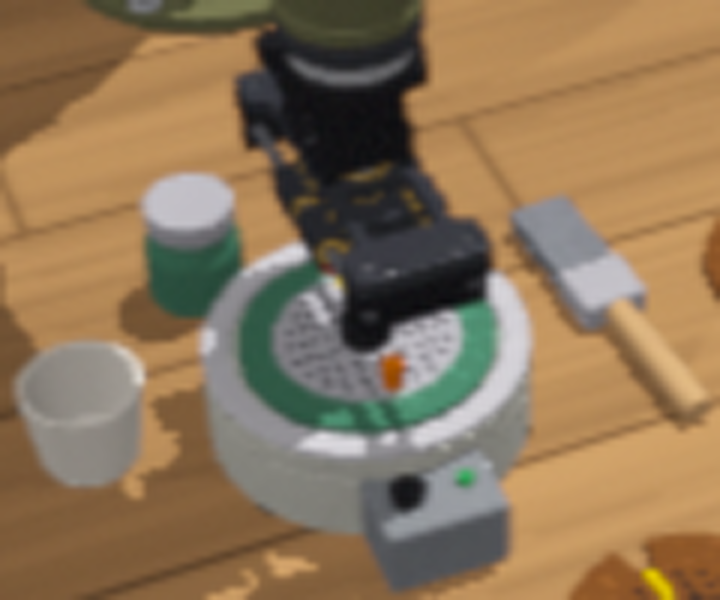

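It is going down nearly flush. I'll keep pressing gently until the force shows it has bottomed.

{"fn": "carry_out", "kwargs": {"plan": [{"fingers": 1.0,"dx": 0.0,"dy": 0.0,"dz": 0.03,"rx": 0.0,"ry": 0.0,"rz": 0.0},{"fingers": 1.0,"dx": 0.0,"dy": 0.0,"dz": 0.0,"rx": 0.0,"ry": 0.0,"rz": 0.0}]}}

```text
time_s: 13.68
tool_pos: [0.5001, -0.0637, 0.0785]
tool_rot: [180.0, -0.0, 90.8]
force: [-2.5, 0.9, 6.1]
grip_width: 0.0004
```

{"fn": "carry_out", "kwargs": {"plan": [{"fingers": 1.0,"dx": 0.0,"dy": 0.0,"dz": 0.03,"rx": 0.0,"ry": 0.0,"rz": 0.0},{"fingers": 1.0,"dx": 0.0,"dy": 0.0,"dz": 0.0,"rx": 0.0,"ry": 0.0,"rz": 0.0}]}}

```text
time_s: 13.92
tool_pos: [0.5002, -0.0637, 0.0784]
tool_rot: [180.0, -0.0, 90.7]
force: [-4.9, -0.4, 12.2]
grip_width: 0.0
```

{"fn": "carry_out", "kwargs": {"plan": [{"fingers": 1.0,"dx": 0.0,"dy": 0.0,"dz": 0.04,"rx": 0.0,"ry": 0.0,"rz": 0.0},{"fingers": 1.0,"dx": 0.0,"dy": 0.0,"dz": 0.0,"rx": 0.0,"ry": 0.0,"rz": 0.0},{"fingers": 1.0,"dx": 0.0,"dy": 0.0,"dz": 0.0,"rx": 0.0,"ry": 0.0,"rz": 0.0}]}}

```text
time_s: 14.3
tool_pos: [0.5001, -0.0637, 0.0783]
tool_rot: [180.0, -0.1, 90.7]
force: [-8.8, 0.9, 19.9]
grip_width: 0.0005
```

{"fn": "carry_out", "kwargs": {"plan": [{"fingers": 1.0,"dx": 0.0,"dy": 0.0,"dz": -0.1,"rx": 0.0,"ry": 0.0,"rz": 0.0},{"fingers": 1.0,"dx": 0.0,"dy": 0.0,"dz": -0.2,"rx": 0.0,"ry": 0.0,"rz": 0.0},{"fingers": 1.0,"dx": 0.0,"dy": 0.0,"dz": -0.8,"rx": 0.0,"ry": 0.0,"rz": 0.0},{"fingers": 1.0,"dx": 0.0,"dy": 0.0,"dz": -1.0,"rx": 0.0,"ry": 0.0,"rz": 0.0},{"fingers": 1.0,"dx": -1.0,"dy": 0.0,"dz": -0.5,"rx": 0.0,"ry": 0.0,"rz": 0.0},{"fingers": 1.0,"dx": -1.0,"dy": 0.0,"dz": 0.0,"rx": 0.0,"ry": 0.0,"rz": 0.0},{"fingers": 1.0,"dx": -1.0,"dy": 0.0,"dz": 0.0,"rx": 0.0,"ry": 0.0,"rz": 0.0},{"fingers": 1.0,"dx": -1.0,"dy": 0.0,"dz": 0.0,"rx": 0.0,"ry": 0.0,"rz": 0.0},{"fingers": 1.0,"dx": -1.0,"dy": 0.0,"dz": 0.0,"rx": 0.0,"ry": 0.0,"rz": 0.0},{"fingers": 1.0,"dx": 0.0,"dy": 0.0,"dz": 0.0,"rx": 0.0,"ry": 0.0,"rz": 0.0},{"fingers": 1.0,"dx": 0.0,"dy": 0.0,"dz": 0.0,"rx": 0.0,"ry": 0.0,"rz": 0.0}]}}

```text
time_s: 15.68
tool_pos: [0.5018, -0.2128, 0.1535]
tool_rot: [-180.0, -0.0, 90.8]
force: [-0.0, -0.8, 0.4]
grip_width: 0.0004
```

```bash
python3 look.py g7; python3 lt.py t7; python3 -c "
import cv2,numpy as np
cv2.imwrite('pics/h7.png',cv2.resize(np.hstack([cv2.imread('pics/t7.png'),cv2.imread('pics/g7.png')]),(800,333)))"
```

```text
15.725 [ 0.64983173 -0.05612382 -0.50854302] [ 0.50195063 -0.21236592  0.1535609 ]
orange (array([310.08333333, 211.41666667]), np.int32(12)) [ 0.5545 -0.0693  0.086 ] 0.0547 -5.0
yellow (array([301.5, 197.5]), np.int32(4)) [ 0.4682 -0.0675  0.074 ] 0.0319 -174.6
red None
orange (array([337.8, 192.5]), np.int32(10)) [ 0.539  -0.0643  0.094 ] 0.039 0.3
yellow (array([336.5, 226. ]), np.int32(14)) [ 0.456  -0.0623  0.074 ] 0.044 177.2
red (array([336.29411765, 244.05882353]), np.int32(17)) [ 0.411  -0.0625  0.064 ] 0.089 178.7
```

View pics/t7.png

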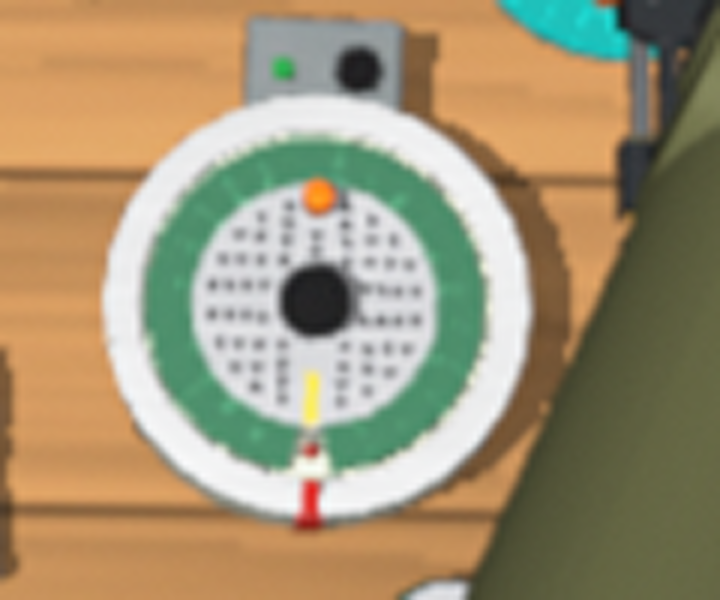

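View pics/g7.png

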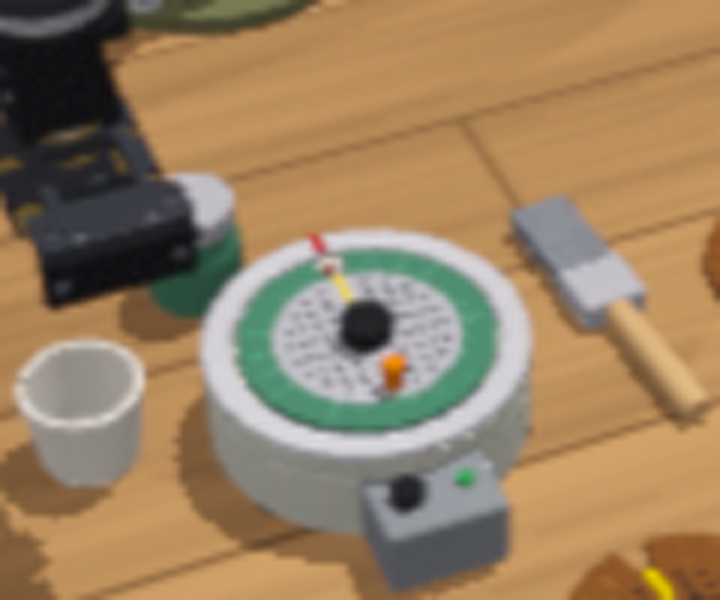

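The disc is flush all round, with the pin standing in the notch at (310,450) in the top crop. Between the before and after scene pictures the boss dropped about 2.1 px, which matches the 2.0 px expected for 10 mm.

```bash
python3 -c "
from cell import ticket
print(ticket.sign_off())"
```

```text
the job is handed in; nothing more can be done
None
```

The disc is turned to the pin and pressed home, and the job is handed in. I turned the green-rimmed disc about 55° with the closed fingertips against its orange stud. I then pressed straight down on the black boss and drew the arm clear.

- **Alignment:** before pressing, the line from stud to stripe was at 178.6° and the red mark at 178.7°. Afterwards the pin shows in the notch.
- **Seating:** the fingertip stopped at z = 78.3 mm, where 78 mm means home. The last force reading while pressing was about 20 N down, plus about 9 N sideways. The disc looks level and flush in both cameras.
- **Bystanders and time:** nothing else looks to have been touched or moved in the pictures. The arm was clear at about 15.7 s.

- **Refused call:** the first move call was refused because its rows left out some keys. Nothing moved.
- **Camera disagreement:** early on the two cameras differed by about 5 mm on the disc's centre. I took the centre from the top camera, and it held up when pressing.
- **Final angle readout:** after seating, the scene script gave odd angles because it assumed the raised height. For the final state I relied on the pictures, the top-view angles and the depth reading.

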